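Pin the clock plates into line and slide the keeper over

TASK

Take the round-handled taper pin from the wooden rack and drive it gently, by feel, down through the holes of the stacked brass plates in the jig until its collar sits flat on the upper plate, so that plates and jig bore are pulled into line. Then slide the forked keeper fully home over the pin's collar, leaving the pin in place and the other things on the bench where they are.

Things in the scene. Friction and masses are not known exactly. Their poses are not given: they have to be found in the camera images.
- pin: steel taper pin, 0.12 kg, upright in one of the two holes of the rack. Origin on its axis at the underside of its collar, z up to the handle. Collar 44 mm across, 4 mm thick; above it a round handle 16 mm across, 38 mm tall (top 42 mm above the origin). Below the origin: straight shank 12 mm across, 26 mm long, then a taper. Any grasp yaw fits; grip it firmly (60 N or more)
- pin_tip (a point): centre of the pin's flat tip, 50 mm below the pin's origin. The tip is 8 mm across with a sharp rim, so it enters a 13 mm hole only within 2.5 mm of its centre; from it the taper widens over 24 mm to the 12 mm shank
- punch: a straight steel punch, the other tool in the rack, to be left alone: collar 24 mm across, square handle 12 mm wide and 50 mm tall. Origin at its collar's underside
- rack: fixed wooden block 130 x 60 x 70 mm (x, y, z), origin at the centre of its underside. Two upright holes 17 mm wide at its x = -35 and +35 mm; either may hold the pin, whose collar rests on the rack's top. Gripping along the rack's y keeps the fingers off the neighbour
- jig: fixed assembly jig; origin at bench level on the jig's z axis, z up. On a 10 mm slab stands a round steel bed (z 10 to 50 mm), 60 mm across, hidden under the plates, with an upright bore 13 mm wide in an eccentric bush: the bore's centre is 5.5 mm off the jig's z axis, in a direction that is not known and must be found by feel. The bed never yields. Corner posts end at z = 58 mm
- jig_axis (a point): point on the jig's z axis at z = 66 mm, level with the top of the upper plate. Two brass plates (lower: z 50 to 58 mm, upper: z 58 to 66 mm) slide level on the bed, up to 7 mm each way in x and y, against about 3 N of friction each; each has a 13 mm hole that starts up to 2.5 mm off this axis in x and in y. Home, the collar meets the upper plate. Over 60 N between pin and jig spoils the plates
- upper_hole (a point): centre of the mouth of the upper plate's hole, at the plate's top face (66 mm above the bench); it moves with the plate
- keeper (a joint): keeper travel in m: 0 withdrawn, 0.046 home (end stop). It slides to the jig's -y against about 2 N of friction and stays. A flat fork, z 72 to 76 mm in the jig's frame, its prongs 30 mm apart inside: they pass round the pin's handle, 2 mm above its collar once the pin is home. Withdrawn, the tips are at the jig's y = +31 mm, so grip the pin along the jig's x
- keeper_tab (a point): middle of the far (+y) face, the face to push, of the keeper's upright tab: 32 mm wide along the jig's x, 8 mm thick, z 75 to 99 mm. This point is at z = 92 mm, at the jig's y = 82 mm withdrawn and 36 mm home. Below it a fixed block, y 58 to 98 mm, x -28 to +28 mm, top at z = 70 mm (gibs to 77 mm at its x edges)
- jar: glass jar with a metal lid, 66 mm across, 62 mm tall, bystander; origin at the centre of its underside
- wheel: loose brass clock wheel, 66 mm across, 18 mm tall at its arbor, bystander; origin at the centre of its underside
- wheel_small: smaller loose brass clock wheel, 42 mm across, 18 mm tall, bystander; origin at the centre of its underside
- mug: white mug, 82 mm across, 95 mm tall, bystander; origin at the centre of its underside
- screwdriver: small screwdriver with a yellow handle, lying down, 150 mm long, bystander
- driver_stand: round black stand with five small screwdrivers, 56 mm across, 108 mm tall, bystander; origin at the centre of its underside
Not all that is in view belongs to the job. Leave any blue, pink or red look-alike of the pin alone.

How it is judged:
By the outcome, as a careful person would: the job done as asked, in the order asked, and still so for the second after the job is handed in, with the robot touching nothing.
It also fails if it takes over 72 s, if anything falls off the work surface, if the arm or the gripper's body presses on something with over 40 N, if the wrist force passes 120 N, or if a joint passes its speed limit or range.

ROBOT

A 7-joint arm with a two-finger parallel gripper is mounted at the origin on the work surface. World frame = base frame: x ahead of the robot, y to its left, z up, the work surface at z = 0. Lengths are in m, angles in rad, forces in N, time in s.
With the tool pointing down it reaches from about 0.35 to 0.9 m from the base axis. Payload 19.9 kg.
Tool frame: the origin (TCP) lies on the mounting face of the last link; the fingertips stand 173 mm ahead of it and the grasp point (between the pads) lies 155 mm ahead of it; z points along the fingers, y is the direction in which the jaws open and shut (so a half turn about z gives the same grasp; the last joint's range is limited). The gripper opens to 85 mm and grips with 20 to 120 N. Pads are 22 mm wide; open, the fingers measure 114 mm over their backs; the gripper's body (76 mm by 85 mm) begins 54 mm behind the grasp point. The pads swing forward as they close: fully open they stand 13 mm farther back than shut.
Start: joints at [-1.208, 0.417, -0.01, 1.614, 0.005, 1.111, -0.053], TCP at [0.246, 0.574, 0.405] pointing down, gripper open.
Joint ranges: [-2.81, 2.81], [-0.39, 2.02], [-1.27, 1.25], [0.06, 2.57], [-1.19, 4.33], [0.19, 2], [-2.82, 2.82]. Speed limits (rad/s): [1.89, 1.89, 2.39, 2.39, 3.01, 3.01, 3.01].

INTERFACE

Orientations are given as a 3x3 rotation matrix whose columns are the frame's x, y, z axes.
In Python, from rig import status, eyes, r gives the robot as it stands.
- The arm moves only by the shell command python3 -m inch 'ROWS' [FORCE]. ROWS is JSON, a list of rows, each a list of 3 entries, a list of its own where there are three numbers: the closure, from -1 (fully open) to 1 (shut), so that 0 is half open, then the shift along the tool's x, y, z in m, then the turn about the tool's z in rad. A call has 1 to 10 rows; each row shifts and turns the commanded pose from where the row before left it, along the tool's axes as they then stand; what a row does not reach is not made up. A row lasts 1/8 s, in which the tool goes at most 62.5 mm and 10.7 degrees, less where a joint would pass 70% of its speed; a pose out of reach is approached as far as the arm can. A call is refused whole if a number of a shift passes 0.0625 or a number of a turn 0.188, either way. A call with a gripper value outside its range is refused whole. The fingers move at their own pace and stop on an object; FORCE is the grip in N (left out, the last holds). Time passes only in rows, so rows that do not move let the fingers close. It gives the time, the measured TCP pose, the force and the opening at its end, in the units of the state.
- status.get_state(): the state, without advancing time (a new reading comes with each control period).
- eyes.camera(name): name is "side" or "top" or "wrist"; returns a dict with "frame" (384x512x3 uint8, red, green, blue), "vertical_fov" (degrees; the focal length in pixels is half the picture's height over the tangent of half this angle, whatever the lens; pixels are square), "cx", "cy" (the principal point, pixels), "position" and "attitude" of the camera in the world; the wrist camera has in their place "hand_eye" (4x4, takes a point from camera to tool coordinates, whose origin is the TCP and whose axes are the flange's). Camera axes: x right, y up, looking along -z (the intrinsics and any distortion apply to the point x, -y, -z); pixel columns grow to the right and rows downward; lengths in m; the calibration is good to about 2 mm. A picture is of the moment at which its call begins: read the wrist's pose just before it. There is no depth.
- r.sign_off(): hands the job in, once; it reports no verdict.
The state is a dict: "time_s": time; "joint_positions": joint angles; "joint_velocities": joint speeds; "tau": joint torques, N m; "eef_pos": TCP position; "eef_rot": TCP orientation; "ft_force": force on the tool from outside, world axes, zero at the start; "wrist_torque": the same for the moment, N m; "grip_width": opening from 0.0 (shut) to 1.0 (fully open).
Only numpy, scipy, OpenCV 4.12 (cv2) and the standard library are available. Lean on these libraries where they do the work, as an engineer would, in place of code of your own. Each camera call takes 0.05 s, during which the arm holds its last target. There are 200 camera calls.

## Working session

There is one attempt and no reset: what is moved stays moved. The work goes in short steps, Python scripts to look and compute and a shell command to move; the robot and the scene stay as the last step left them, time stands still between calls to the robot, and variables do not carry over. Pictures are saved under pics/ and viewed, about 8 in all and at most 12, crops included, and the job is handed in when it is done.

```bash
ls; mkdir -p pics
cat > h.py <<'E'
import numpy as np, cv2
from rig import status, eyes, r
def snap(name,fn,keep=True):
    s=status.get_state(); c=eyes.camera(name); cv2.imwrite('pics/'+fn,c['frame'][:,:,::-1])
    T=np.eye(4)
    if name=='wrist':
        W=np.eye(4);W[:3,:3]=np.array(s['eef_rot']);W[:3,3]=s['eef_pos'];T=W@np.array(c['hand_eye'])
    else:
        a=np.array(c['attitude']); T[:3,3]=c['position']
        T[:3,:3]=a if a.shape==(3,3) else np.nan
    f=192/np.tan(np.radians(c['vertical_fov'])/2)
    np.savez('pics/'+fn[:-4]+'.npz',T=T,f=f,cx=c['cx'],cy=c['cy'],im=c['frame']); return c
def ray(fn,u,v):
    d=np.load('pics/'+fn+'.npz');T=d['T']
    p=np.array([(u-d['cx'])/d['f'],-(v-d['cy'])/d['f'],-1.]);return T[:3,3],T[:3,:3]@p
def at(fn,u,v,z):
    o,p=ray(fn,u,v);return o+p*(z-o[2])/p[2]
def proj(fn,P):
    d=np.load('pics/'+fn+'.npz');T=d['T'];q=T[:3,:3].T@(np.array(P)-T[:3,3])
    return d['cx']+d['f']*q[0]/-q[2], d['cy']-d['f']*q[1]/-q[2]
E
python3 - <<'E'
from h import *
for n in ('top','side','wrist'):
    c=snap(n,n+'1.png'); print({k:v for k,v in c.items() if k!='frame'})
s=status.get_state();print(s)
a=[cv2.imread(f'pics/{n}1.png') for n in('top','side')]
cv2.imwrite('pics/top1x.png',cv2.resize(a[0],(800,600),interpolation=cv2.INTER_CUBIC))
E
```

```text
pics
{'vertical_fov': 44.05084704651277, 'cx': 248.1734172755261, 'cy': 197.03590413120313, 'position': array([ 0.30466603, -0.00511885,  1.39231368]), 'attitude': array([[ 6.23478161e-02,  9.77641526e-01, -2.00822801e-01],
       [-9.98054312e-01,  6.11902668e-02, -1.19725493e-02],
       [ 5.83539362e-04,  2.01178524e-01,  9.79554420e-01]])}
{'vertical_fov': 55.32095065126687, 'cx': 260.6217924112237, 'cy': 189.45747183376224, 'position': array([ 0.14941934, -0.64990935,  0.75357369]), 'attitude': array([[ 0.86450554,  0.31852466, -0.38880871],
       [-0.50234228,  0.57341533, -0.64718397],
       [ 0.01680482,  0.75480918,  0.65572914]])}
{'vertical_fov': 69.16912143112255, 'cx': 258.2375906210949, 'cy': 194.12734144974252, 'hand_eye': array([[ 9.17224707e-04,  9.48730363e-01,  3.16085205e-01,
         8.15503840e-02],
       [ 9.99999572e-01, -9.09421801e-04, -1.72194831e-04,
         2.04466486e-03],
       [ 1.24088312e-04,  3.16085228e-01, -9.48730791e-01,
         3.06118350e-02],
       [ 0.00000000e+00,  0.00000000e+00,  0.00000000e+00,
         1.00000000e+00]])}
{'time_s': 0.15, 'joint_positions': array([-1.20748711,  0.41783459, -0.01031837,  1.61403609,  0.00464941,
        1.11069589, -0.05298142]), 'joint_velocities': array([ 0.00205688, -0.0015184 ,  0.00028003, -0.002077  , -0.00016238,
        0.00094976,  0.00092716]), 'tau': array([ 1.85798483e-03, -8.64739966e+01,  6.79612812e-01, -4.35051370e+01,
        1.90766458e-02,  5.78854801e-03, -1.01737928e-04]), 'eef_pos': array([0.24609188, 0.57439832, 0.40420515]), 'eef_rot': array([[-9.19184569e-01,  3.93826873e-01, -3.48903432e-04],
       [ 3.93827026e-01,  9.19184145e-01, -8.83716682e-04],
       [-2.73248747e-05, -9.49706339e-04, -9.99999549e-01]]), 'ft_force': array([ 0.42720399, -1.12086158,  0.07989945]), 'wrist_torque': array([ 0.00880298, -0.01589704, -0.01985999]), 'grip_width': 0.999530711804458}
```

View pics/top1x.png

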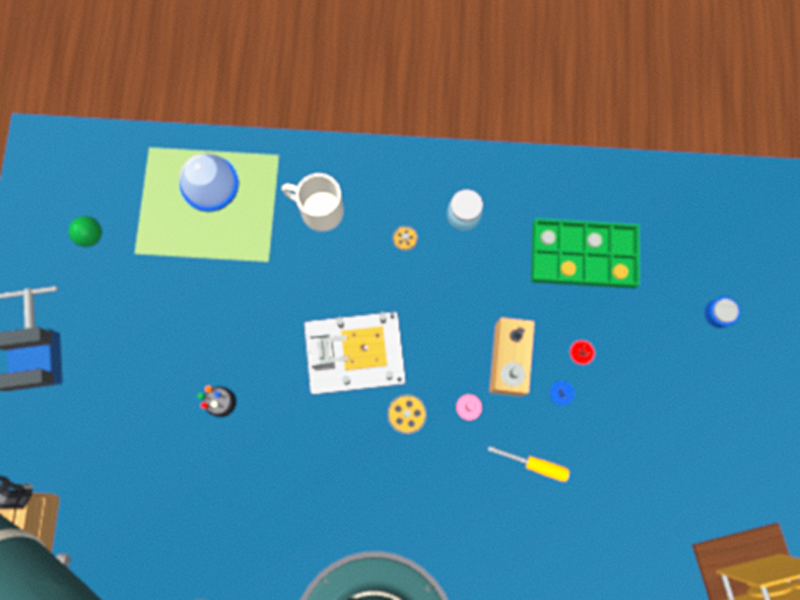

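View pics/side1.png

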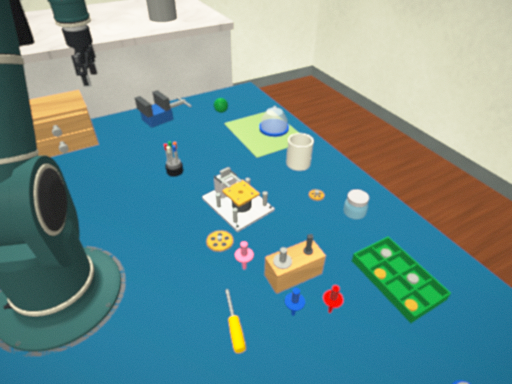

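Top view (800x600): rack at (514,355), with the pin's grey collar at (513,373) and the punch at (516,334). The jig's upper hole is at about (365,348), with the keeper tab to its left at (322,350). The look-alikes (pink, blue, red) are off the rack. The side view agrees.

Run:
```python
from h import *
k=1.5625
def p(n,u,v,z): print(n,at('top1',u/k,v/k,z).round(4))
p('pin collar',513,373,.074);p('pin top',514,371,.112)
p('punch',516,333,.12)
for n,u,v in(('rTL',497,319),('rTR',535,320),('rBR',529,395),('rBL',490,391)):p(n,u,v,.07)
p('hole',365,348,.066)
for n,u,v in(('TL',304,322),('TR',397,312),('BR',405,383),('BL',310,394)):p(n,u,v,.01)
p('wheel',407,414,.01);p('pink',469,407,.03)
im=cv2.imread('pics/top1.png'); 
cv2.imwrite('pics/crop1.png',cv2.resize(im[190:270,185:345],(800,400),interpolation=cv2.INTER_CUBIC))
```

```text
pin collar [ 0.4706 -0.2192  0.074 ]
pin top [ 0.4694 -0.2147  0.112 ]
punch [ 0.5349 -0.215   0.12  ]
rTL [ 0.5676 -0.1881  0.07  ]
rTR [ 0.57  -0.257  0.07 ]
rBR [ 0.4336 -0.2494  0.07  ]
rBL [ 0.4364 -0.1799  0.07  ]
hole [0.5002 0.0475 0.066 ]
TL [0.5509 0.1685 0.01  ]
TR [ 0.5812 -0.0062  0.01  ]
BR [ 0.4474 -0.0292  0.01  ]
BL [0.4159 0.1458 0.01  ]
wheel [ 0.3904 -0.0362  0.01  ]
pink [ 0.4089 -0.148   0.03  ]
```

View pics/crop1.png

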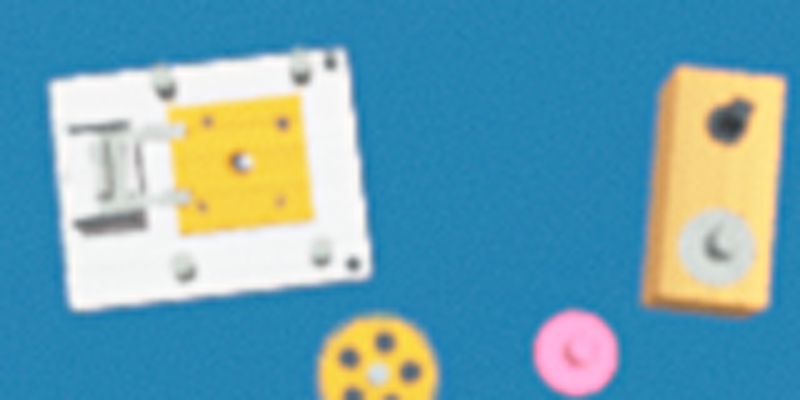

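```bash
cat >> h.py <<'E'
def go(x,y,z,yaw):
    """print total shift in tool axes (after turn) and turn, from measured pose"""
    s=status.get_state();R=np.array(s['eef_rot']);p=np.array(s['eef_pos'])
    y0=np.arctan2(R[1,1],R[0,1]);dy=(np.radians(yaw)-y0+np.pi)%(2*np.pi)-np.pi
    a=np.radians(yaw);Y=np.array([np.cos(a),np.sin(a),0]);Z=np.array([0,0,-1.]);M=np.c_[np.cross(Y,Z),Y,Z]
    d=M.T@(np.array([x,y,z])-p);n=int(np.ceil(abs(d).max()/.0625))
    print('t',round(s['time_s'],2),'pos',p.round(4),'yaw',round(np.degrees(y0),2),'F',np.array(s['ft_force']).round(2),'T',np.array(s['wrist_torque']).round(2),'w',round(s['grip_width'],3))
    print('turn',round(-dy,4),'shift',d.round(4),'n',n,'per',(d/max(n,1)).round(4))
E
python3 -c "
from h import *
go(.5,.045,.36,86.7)"
```

```text
t 0.15 pos [0.2461 0.5744 0.4042] yaw 66.81 F [ 0.43 -1.12  0.08] T [ 0.01 -0.02 -0.02] w 1.0
turn -0.3472 shift [-0.284  -0.5139  0.0442] n 9 per [-0.0316 -0.0571  0.0049]
```

```bash
python3 -m inch '[[-1,[0,0,0],-0.174],[-1,[0,0,0],-0.173],[-1,[-0.028,-0.051,0.005],0],[-1,[-0.028,-0.051,0.005],0],[-1,[-0.028,-0.051,0.005],0],[-1,[-0.028,-0.051,0.005],0],[-1,[-0.028,-0.051,0.005],0],[-1,[-0.028,-0.051,0.005],0],[-1,[-0.028,-0.051,0.005],0],[-1,[-0.028,-0.051,0.005],0]]'; python3 -m inch '[[-1,[-0.03,-0.053,0.002],0],[-1,[-0.03,-0.053,0.002],0],[-1,[0,0,0],0],[-1,[0,0,0],0]]'
python3 -c "
from h import *
snap('wrist','w_jig.png')
go(.469,-.217,.36,86.7)
cv2.imwrite('pics/w_jigx.png',cv2.resize(cv2.imread('pics/w_jig.png'),(800,600),interpolation=cv2.INTER_CUBIC))"
```

```text
time_s: 1.4
eef_pos: [0.4466, 0.1524, 0.3647]
eef_rot: [[-0.998, 0.058, 0.0], [0.058, 0.998, 0.0], [-0.0, 0.0, -1.0]]
ft_force: [0.7, 0.5, 0.5]
grip_width: 1.003
time_s: 1.9
eef_pos: [0.4998, 0.0451, 0.3605]
eef_rot: [[-0.998, 0.058, -0.001], [0.058, 0.998, -0.0], [0.001, -0.0, -1.0]]
ft_force: [0.2, 0.2, 0.6]
grip_width: 1.003
t 1.95 pos [0.4997 0.0457 0.3606] yaw 86.74 F [-0.06  0.84 -0.1 ] T [0.05 0.05 0.02] w 1.001
turn 0.0008 shift [ 0.0155 -0.264   0.0006] n 5 per [ 0.0031 -0.0528  0.0001]
```

View pics/w_jigx.png

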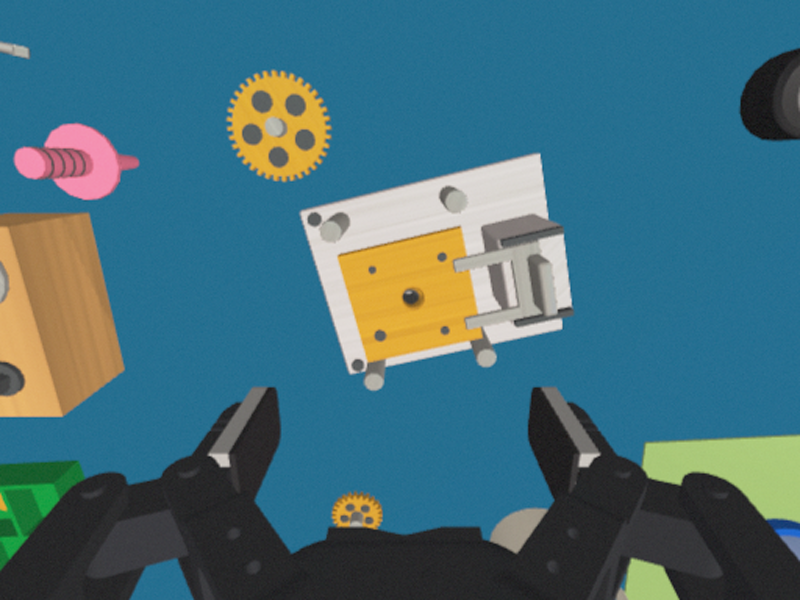

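The wrist view (800x600) shows the upper hole at (412,297), the keeper at right, and the post tops at (332,230), (454,200), (373,382) and (486,358).

```bash
python3 - <<'E'
from h import *
k=1.5625
def p(n,u,v,z): q=at('w_jig',u/k,v/k,z);print(n,q.round(4));return q
h=p('hole',411.5,297,.066)
P=[p('post',*a,.058) for a in((330,231),(453.5,201.5),(373.5,382),(486,358))]
print('mean posts',np.mean(P,0))
for a in((339,255),(463,227),(369,362),(488,337)):p('plate',*a,.066)
a=p('tip',456,266,.076);b=p('tip',467,324,.076);print(np.mean([a,b],0))
c=p('tabtop',538,256,.099);d=p('tabtop',549,315,.099);
for e in ((301,212),(541,153),(352,374),(562,330)):p('slab',*e,.01)
im=np.load('pics/w_jig.npz')['im']
cv2.imwrite('pics/c2.png',cv2.resize(im[90:260,185:385,::-1],(800,680),interpolation=cv2.INTER_CUBIC)[:600])
E
python3 -m inch '[[-1,[0.0031,-0.0528,0],0],[-1,[0.0031,-0.0528,0],0],[-1,[0.0031,-0.0528,0],0],[-1,[0.0031,-0.0528,0],0],[-1,[0.0031,-0.0528,0],0],[-1,[0,0,0],0],[-1,[0,0,0],0]]'
python3 -c "
from h import *
snap('wrist','w_pin.png')
go(.469,-.217,.36,86.7)
cv2.imwrite('pics/w_pinx.png',cv2.resize(cv2.imread('pics/w_pin.png'),(800,600),interpolation=cv2.INTER_CUBIC))"
```

```text
hole [0.5029 0.0521 0.066 ]
post [0.4594 0.0036 0.058 ]
post [0.4458 0.0809 0.058 ]
post [0.5663 0.0223 0.058 ]
post [0.5523 0.101  0.058 ]
mean posts [0.50594287 0.05194084 0.058     ]
plate [0.4732 0.0089 0.066 ]
plate [0.4604 0.0854 0.066 ]
plate [0.5468 0.0214 0.066 ]
plate [0.5333 0.1008 0.066 ]
tip [0.4818 0.0797 0.076 ]
tip [0.5194 0.0858 0.076 ]
[0.50061162 0.08274177 0.076     ]
tabtop [0.4732 0.1214 0.099 ]
tabtop [0.5075 0.129  0.099 ]
slab [ 0.4516 -0.0244  0.01  ]
slab [0.421  0.1474 0.01  ]
slab [5.839e-01 1.000e-04 1.000e-02]
slab [0.5548 0.1696 0.01  ]
time_s: 2.82
eef_pos: [0.4696, -0.2165, 0.3606]
eef_rot: [[-0.998, 0.056, -0.0], [0.056, 0.998, 0.001], [0.0, 0.001, -1.0]]
ft_force: [0.1, -0.3, 0.8]
grip_width: 0.998
t 2.88 pos [ 0.4697 -0.2161  0.3607] yaw 86.82 F [ 0.55 -0.08  0.18] T [-0.03 -0.03 -0.01] w 0.994
turn 0.0022 shift [ 0.0006 -0.0009  0.0007] n 1 per [ 0.0006 -0.0009  0.0007]
```

View pics/w_pinx.png

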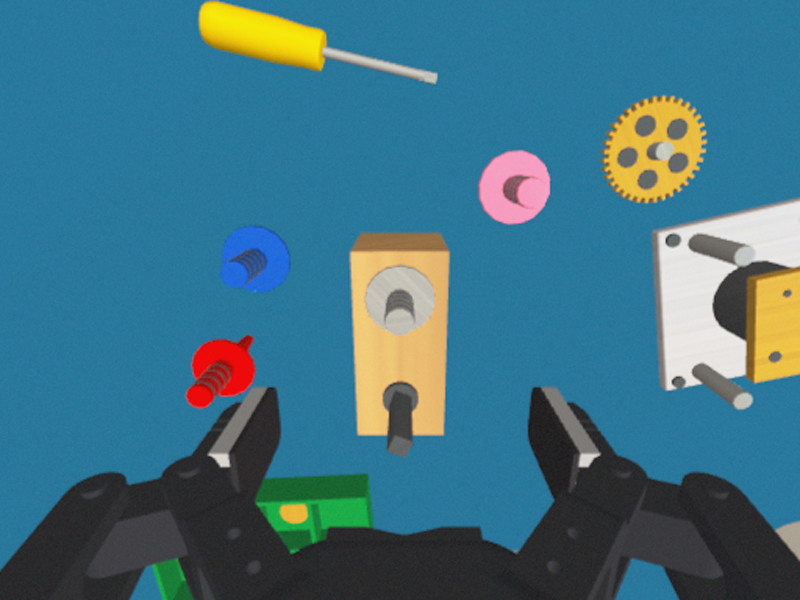

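View pics/c2.png

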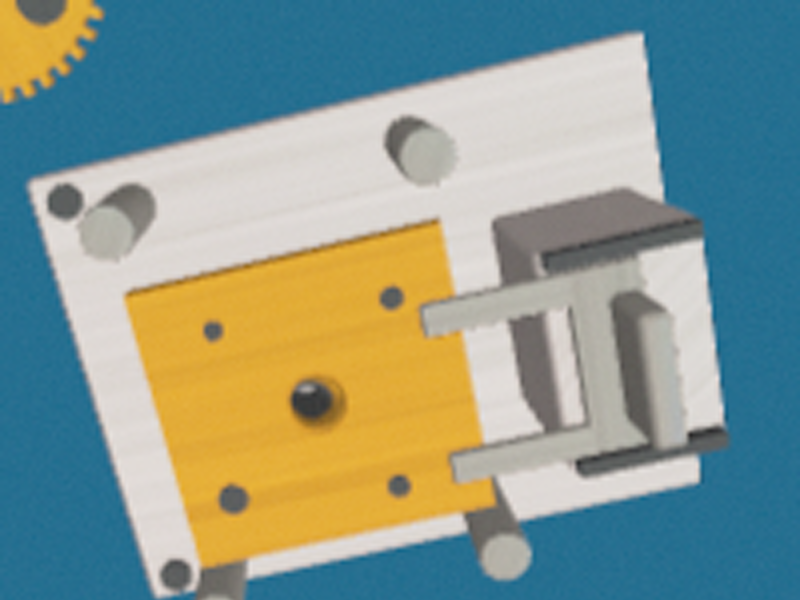

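The wrist view shows the pin in the rack hole nearer the robot, with its collar at (400,299) and handle top at (399,319). The punch is at (400,400). In the jig crop the hole mouth is centred at (319,403), and the keeper is withdrawn.

Run:
```python
from h import *
k=1.5625
print('hole',at('w_jig',185+319/4,90+403/4,.066))
print('collar',at('w_pin',400/k,299/k,.074),'top',at('w_pin',399.5/k,319/k,.112))
for a in((350,251),(448,251),(358,434),(443,434)):print('rack',at('w_pin',a[0]/k,a[1]/k,.07))
p=at('w_pin',399.5/k,319/k,.112)
go(p[0],p[1],.096+.155,87)
```

```text
hole [0.50368369 0.05345921 0.066     ]
collar [ 0.47115884 -0.21649329  0.074     ] top [ 0.47015704 -0.21642975  0.112     ]
rack [ 0.44028077 -0.24506375  0.07      ]
rack [ 0.4435659  -0.18580553  0.07      ]
rack [ 0.56989235 -0.25167856  0.07      ]
rack [ 0.57319821 -0.19228482  0.07      ]
t 2.88 pos [ 0.4697 -0.2161  0.3607] yaw 86.82 F [ 0.55 -0.08  0.18] T [-0.03 -0.03 -0.01] w 0.994
turn -0.0031 shift [-0.0005 -0.0003  0.1097] n 2 per [-0.0002 -0.0001  0.0548]
```

```bash
python3 -m inch '[[-1,[-0.0012,-0.0003,0.04],0],[-1,[0,0,0.04],0],[-1,[0,0,0.0295],0],[-1,[0,0,0],0],[0.3,[0,0,0],0],[1,[0,0,0],0],[1,[0,0,0],0],[1,[0,0,0],0],[1,[0,0,0],0],[1,[0,0,0],0]]' 100
python3 -c "
from h import *
go(.471,-.217,.38,87)"
```

```text
time_s: 4.12
eef_pos: [0.4706, -0.2182, 0.252]
eef_rot: [[-0.998, 0.058, 0.001], [0.058, 0.998, 0.0], [-0.001, 0.0, -1.0]]
ft_force: [-2.9, 2.2, 13.7]
grip_width: 0.163
t 4.12 pos [ 0.4706 -0.2182  0.252 ] yaw 86.69 F [-2.95  2.19 13.69] T [0.53 0.73 0.04] w 0.163
turn -0.0054 shift [-0.0004  0.0012 -0.128 ] n 3 per [-0.0001  0.0004 -0.0427]
```

```bash
python3 -m inch '[[1,[0,0,0],0],[1,[0,0,0],0],[1,[0,0,-0.002],0],[1,[0,0,0],0]]'
python3 -m inch '[[1,[0,0,-0.03],0],[1,[0,0,-0.03],0],[1,[0,0,-0.03],0],[1,[0,0,-0.0],0],[1,[0,0,0],0]]'
python3 -c "
from h import *
snap('wrist','w_held.png')
go(.504,.053,.34,10)
cv2.imwrite('pics/w_heldx.png',cv2.resize(cv2.imread('pics/w_held.png'),(800,600),interpolation=cv2.INTER_CUBIC))"
```

```text
time_s: 4.62
eef_pos: [0.4704, -0.2181, 0.2533]
eef_rot: [[-0.998, 0.058, 0.0], [0.058, 0.998, -0.0], [-0.0, -0.0, -1.0]]
ft_force: [-0.4, -0.1, -1.2]
grip_width: 0.155
time_s: 5.25
eef_pos: [0.4702, -0.2179, 0.3426]
eef_rot: [[-0.998, 0.058, -0.001], [0.058, 0.998, 0.0], [0.001, 0.0, -1.0]]
ft_force: [0.3, -0.6, -1.4]
grip_width: 0.159
t 5.3 pos [ 0.4702 -0.2179  0.3423] yaw 86.69 F [ 0.12  0.   -2.18] T [-0.03  0.02 -0.01] w 0.159
turn 1.3385 shift [0.2609 0.0803 0.0023] n 5 per [0.0522 0.0161 0.0005]
```

View pics/w_heldx.png

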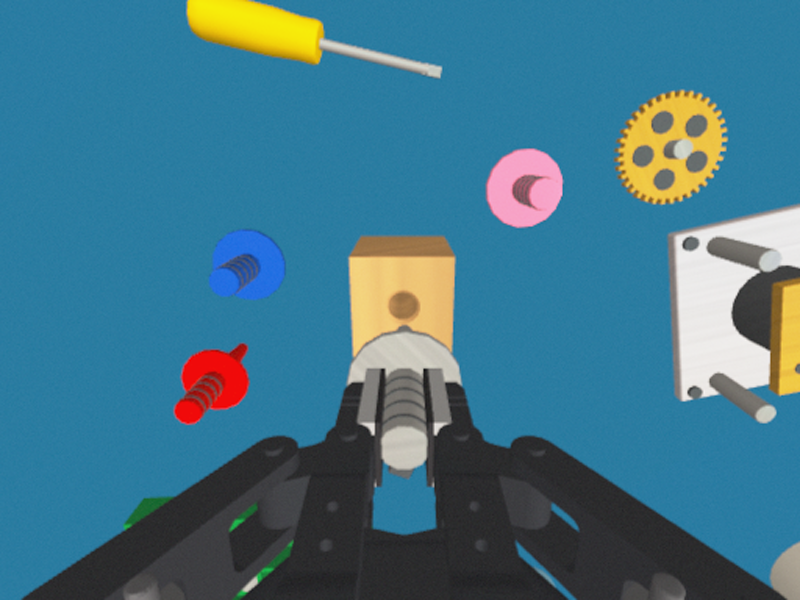

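Wrist view: the pin is held between the pads, with its handle top at (404,448) and its collar's upper edge at (404,331). The rack hole is empty.

```bash
python3 -c "
from h import *
a=np.radians(10);h=np.array([.5037,.0530]);q=h-.055*np.array([-np.sin(a),np.cos(a)])
go(q[0],q[1],.32,10)
d=np.load('pics/w_held.npz');s=status.get_state();R=np.array(s['eef_rot']);p=np.array(s['eef_pos'])
k=1.5625
for u,v,z in((404,448,p[2]-.140),(404,385,p[2]-.178)):print('tool',R.T@(at('w_held',u/k,v/k,z)-p))
"
```

```text
t 5.3 pos [ 0.4702 -0.2179  0.3423] yaw 86.69 F [ 0.12  0.   -2.18] T [-0.03  0.02 -0.01] w 0.159
turn 1.3385 shift [0.206  0.08   0.0223] n 4 per [0.0515 0.02   0.0056]
tool [-0.00137602  0.00224838  0.13999876]
tool [-0.0013543   0.00228522  0.17799883]
```

```bash
python3 -m inch '[[1,[0,0,0],0.17],[1,[0,0,0],0.17],[1,[0,0,0],0.17],[1,[0,0,0],0.17],[1,[0,0,0],0.17],[1,[0,0,0],0.17],[1,[0,0,0],0.17],[1,[0,0,0],0.1485]]'
python3 -m inch '[[1,[0.0515,0.02,0.002],0],[1,[0.0515,0.02,0.002],0],[1,[0.0515,0.02,0.002],0],[1,[0.0515,0.02,0.002],0],[1,[0,0,0.0143],0],[1,[0,0,0],0],[1,[0,0,0],0]]'
python3 -c "
from h import *
snap('wrist','w_j2.png')
go(.5037,.053,.32,10)
im=cv2.imread('pics/w_j2.png')
cv2.imwrite('pics/w_j2x.png',cv2.resize(im,(800,600),interpolation=cv2.INTER_CUBIC))"
```

```text
time_s: 6.3
eef_pos: [0.4703, -0.2179, 0.3422]
eef_rot: [[-0.168, 0.986, -0.002], [0.986, 0.168, -0.0], [0.0, -0.002, -1.0]]
ft_force: [-0.2, 0.0, -1.5]
grip_width: 0.156
time_s: 7.18
eef_pos: [0.5133, -0.0025, 0.3208]
eef_rot: [[-0.172, 0.985, -0.001], [0.985, 0.172, -0.001], [-0.001, -0.001, -1.0]]
ft_force: [0.2, -0.8, -0.5]
grip_width: 0.161
t 7.22 pos [ 0.5134 -0.0025  0.3211] yaw 9.89 F [-0.72 -0.33 -0.52] T [ 0.   -0.03 -0.03] w 0.152
turn -0.002 shift [0.0563 0.0001 0.0011] n 1 per [0.0563 0.0001 0.0011]
```

View pics/w_j2x.png

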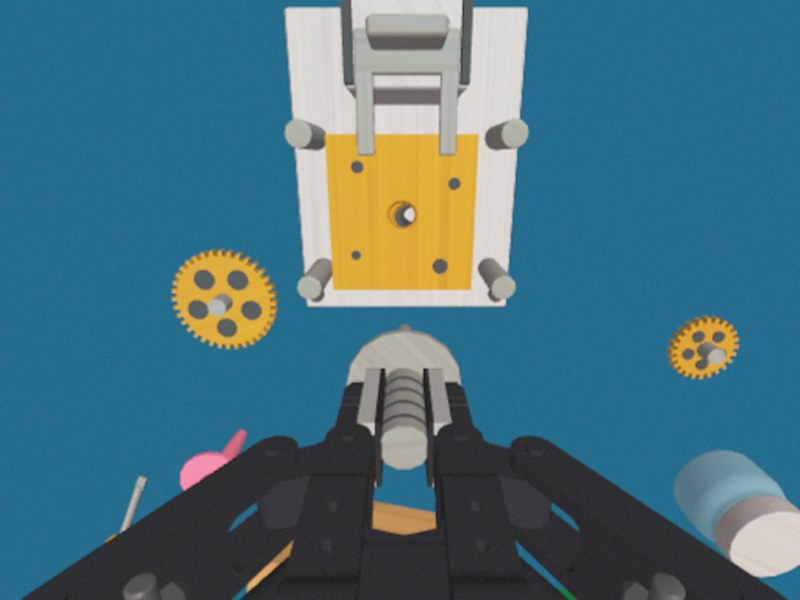

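The hole mouth is at (402,214), and the prong tips at (366,154) and (447,154) are symmetric about 406. The jig is square to the tool. The pin's handle top is at (404,448).

```bash
python3 -c "
from h import *
s=status.get_state();R=np.array(s['eef_rot']);p=np.array(s['eef_pos'])
k=1.5625
def t(n,u,v,z): print(n,(R.T@(at('w_j2',u/k,v/k,z)-p)).round(4),at('w_j2',u/k,v/k,z).round(4))
t('hole',402,214,.066)
t('tipmid',406.5,154,.076)
for a in((300,132),(514,132),(311,285),(501,285)):t('post',*a,.058)
t('handle',404,448,p[2]-.14);t('tabfar',407,20,.099)
c=np.load('pics/w_j2.npz')['im'][110:165,225:290,::-1]
cv2.imwrite('pics/c3.png',cv2.resize(c,(780,600)[:2],interpolation=cv2.INTER_CUBIC))
"
```

```text
hole [ 5.620e-02 -1.000e-04  2.551e-01] [0.5036 0.0528 0.066 ]
tipmid [0.085 0.002 0.245] [0.5008 0.0815 0.076 ]
post [ 0.0955 -0.0509  0.263 ] [0.4469 0.0827 0.058 ]
post [0.0956 0.0555 0.263 ] [0.5517 0.1011 0.058 ]
post [ 0.0164 -0.0507  0.2631] [0.4607 0.0048 0.058 ]
post [0.0165 0.0548 0.2631] [0.5645 0.023  0.058 ]
handle [0.0014 0.0009 0.14  ] [ 0.5141 -0.001   0.1811]
tabfar [0.133  0.0019 0.222 ] [0.4925 0.1288 0.099 ]
```

View pics/c3.png

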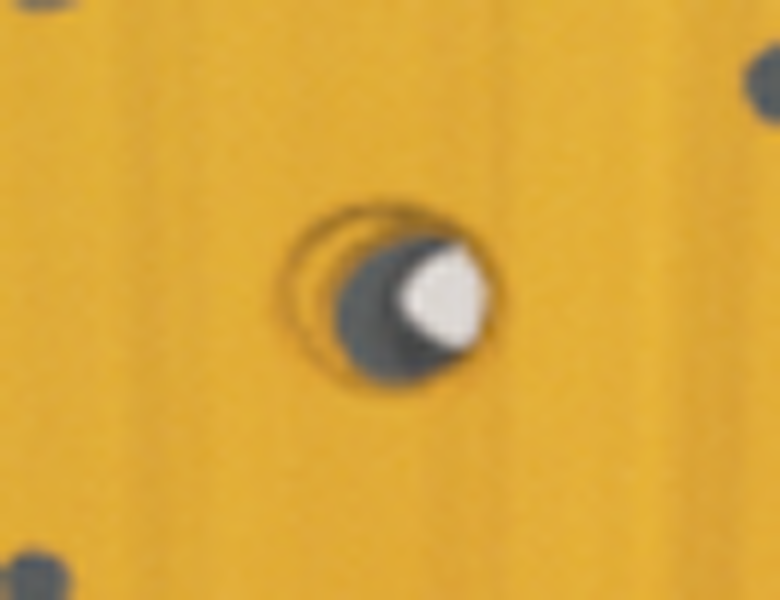

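```bash
python3 -c "
from h import *
for f in ('w_held','w_j2'):
    d=np.load('pics/'+f+'.npz');print(f,d['f'],d['cx'],d['cy'])
c=eyes.camera('wrist');print(c['cx'],c['cy'],c['hand_eye'].round(4))
s=status.get_state();R=np.array(s['eef_rot']);p=np.array(s['eef_pos'])
def t(n,u,v,z): print(n,(R.T@(at('w_j2',u,v,z)-p)).round(4))
H=c['hand_eye']; q=np.array([(404/1.5625-c['cx'])/278.4,-(448/1.5625-c['cy'])/278.4,-1]);q=H[:3,:3]@q
print('handle', H[:3,3]+q*(.14-H[2,3])/q[2])
t('uppercentre',225+391.5/12,110+296.5/10.9,.066)
for z in(.05,.01):
  t('whiteL',225+400/12,110+298/10.9,z)
  t('top',225+455/12,110+243/10.9,z);t('bot',225+465/12,110+350/10.9,z)
for z in (.058,.05):
  t('lowerL',225+336/12,110+310/10.9,z); t('lowerbot',225+395/12,110+385/10.9,z)
"
```

```text
w_held 278.4803601744864 258.2375906210949 194.12734144974252
w_j2 278.4803601744864 258.2375906210949 194.12734144974252
258.2375906210949 194.12734144974252 [[ 9.000e-04  9.487e-01  3.162e-01  8.310e-02]
 [ 1.000e+00 -9.000e-04 -2.000e-04  9.000e-04]
 [ 1.000e-04  3.162e-01 -9.487e-01  3.060e-02]
 [ 0.000e+00  0.000e+00  0.000e+00  1.000e+00]]
handle [0.0012163  0.00109848 0.14      ]
uppercentre [0.0558 0.     0.2552]
whiteL [0.0538 0.0006 0.2712]
top [0.058  0.0045 0.2712]
bot [0.0498 0.0052 0.2712]
whiteL [0.0489 0.0006 0.3112]
top [0.0539 0.0051 0.3112]
bot [0.0442 0.006  0.3112]
lowerL [ 0.0539 -0.0038  0.2632]
lowerbot [0.0482 0.0003 0.2632]
lowerL [ 0.0529 -0.004   0.2712]
lowerbot [4.700e-02 2.000e-04 2.712e-01]
```

The crop shows the upper hole mouth centred at (391,296). The lower plate's hole is shifted right and down, and a white lens of the jig bore's floor shows further right. That suggests the bore lies toward jig +x and somewhat -y. I'll move the pin above the upper hole and go down.

```bash
python3 -m inch '[[1,[0.0275,-0.0005,0],0],[1,[0.0275,-0.0005,0.005],0],[1,[0,0,0.008],0],[1,[0,0,0],0],[1,[0,0,0],0]]'
python3 -c "
from h import *
s=status.get_state();print(s['ft_force'],s['wrist_torque'],s['eef_pos'])"
python3 -m inch '[[1,[0,0,0.004],0],[1,[0,0,0.004],0],[1,[0,0,0.002],0],[1,[0,0,0],0]]'
```

```text
time_s: 7.9
eef_pos: [0.5031, 0.0517, 0.3082]
eef_rot: [[-0.172, 0.985, 0.0], [0.985, 0.172, -0.0], [-0.0, 0.0, -1.0]]
ft_force: [0.1, -0.1, -1.7]
grip_width: 0.159
[ 0.14762574 -0.09858402 -1.7015298 ] [ 0.01670172 -0.03754218  0.00033252] [0.50311262 0.05165265 0.30818583]
time_s: 8.4
eef_pos: [0.5029, 0.0526, 0.2977]
eef_rot: [[-0.174, 0.985, -0.0], [0.985, 0.174, -0.0], [-0.0, -0.0, -1.0]]
ft_force: [0.1, -0.3, -1.4]
grip_width: 0.159
```

```bash
python3 -m inch '[[1,[0,0,0.002],0],[1,[0,0,0.001],0],[1,[0,0,0],0]]'; python3 -m inch '[[1,[0,0,0.002],0],[1,[0,0,0.001],0],[1,[0,0,0],0]]'
```

```text
time_s: 8.78
eef_pos: [0.5029, 0.0527, 0.2949]
eef_rot: [[-0.174, 0.985, -0.0], [0.985, 0.174, -0.0], [-0.0, -0.0, -1.0]]
ft_force: [-0.6, -0.0, -0.9]
grip_width: 0.153
time_s: 9.15
eef_pos: [0.5029, 0.0526, 0.2918]
eef_rot: [[-0.174, 0.985, -0.0], [0.985, 0.174, -0.0], [-0.0, -0.0, -1.0]]
ft_force: [-0.5, -1.2, -1.3]
grip_width: 0.159
```

```bash
python3 -m inch '[[1,[-0.0012,0.0013,0],0],[1,[-0.0013,0.0014,0],0],[1,[0,0,0],0]]'; python3 -m inch '[[1,[0,0,0.0015],0],[1,[0,0,0.001],0],[1,[0,0,0],0]]';python3 -m inch '[[1,[0,0,0.001],0],[1,[0,0,0.001],0],[1,[0,0,0],0]]'
```

```text
time_s: 9.52
eef_pos: [0.5059, 0.0506, 0.2918]
eef_rot: [[-0.174, 0.985, -0.001], [0.985, 0.174, -0.0], [0.0, -0.001, -1.0]]
ft_force: [-3.7, 1.2, -0.6]
grip_width: 0.158
time_s: 9.9
eef_pos: [0.5059, 0.0506, 0.2892]
eef_rot: [[-0.174, 0.985, -0.0], [0.985, 0.174, -0.0], [-0.0, -0.0, -1.0]]
ft_force: [-2.8, -0.6, -0.6]
grip_width: 0.158
time_s: 10.28
eef_pos: [0.506, 0.0506, 0.2873]
eef_rot: [[-0.174, 0.985, -0.0], [0.985, 0.174, -0.0], [-0.0, -0.0, -1.0]]
ft_force: [-2.1, -0.9, -0.7]
grip_width: 0.153
```

```bash
python3 -m inch '[[1,[0,0,0.0015],0],[1,[0,0,0.001],0],[1,[0,0,0],0]]';python3 -m inch '[[1,[0,0,0.001],0],[1,[0,0,0.0005],0],[1,[0,0,0],0]]'; python3 -m inch '[[1,[-0.0012,0.002,0],0],[1,[-0.0012,0.002,0],0],[1,[0,0,0],0]]'
```

```text
time_s: 10.65
eef_pos: [0.506, 0.0507, 0.2848]
eef_rot: [[-0.174, 0.985, -0.0], [0.985, 0.174, -0.0], [-0.0, -0.0, -1.0]]
ft_force: [-3.1, 0.6, -0.9]
grip_width: 0.16
time_s: 11.02
eef_pos: [0.506, 0.0506, 0.2834]
eef_rot: [[-0.174, 0.985, -0.0], [0.985, 0.174, -0.0], [-0.0, -0.0, -1.0]]
ft_force: [-2.2, 0.2, 0.3]
grip_width: 0.158
time_s: 11.4
eef_pos: [0.5102, 0.0493, 0.2832]
eef_rot: [[-0.174, 0.985, -0.001], [0.985, 0.174, 0.0], [0.001, -0.001, -1.0]]
ft_force: [-6.1, 2.7, 1.2]
grip_width: 0.159
```

```bash
python3 -m inch '[[1,[0,0,0.001],0],[1,[0,0,0],0]]';python3 -m inch '[[1,[0,0,0.001],0],[1,[0,0,0],0]]';python3 -m inch '[[1,[0,0,0.001],0],[1,[0,0,0],0]]'
```

```text
time_s: 11.65
eef_pos: [0.5102, 0.0492, 0.2823]
eef_rot: [[-0.174, 0.985, -0.001], [0.985, 0.174, 0.0], [0.0, -0.001, -1.0]]
ft_force: [-5.2, 2.0, 3.1]
grip_width: 0.157
time_s: 11.9
eef_pos: [0.5102, 0.0491, 0.2813]
eef_rot: [[-0.174, 0.985, -0.001], [0.985, 0.174, 0.0], [0.0, -0.001, -1.0]]
ft_force: [-5.8, 1.9, 2.9]
grip_width: 0.161
time_s: 12.15
eef_pos: [0.5102, 0.0491, 0.2803]
eef_rot: [[-0.174, 0.985, -0.001], [0.985, 0.174, 0.0], [0.0, -0.001, -1.0]]
ft_force: [-5.9, 1.4, 2.4]
grip_width: 0.161
```

```bash
for i in 1; do :; done; python3 -m inch '[[1,[0,0,0.001],0],[1,[0,0,0.001],0],[1,[0,0,0],0]]';python3 -m inch '[[1,[0,0,0.001],0],[1,[0,0,0.001],0],[1,[0,0,0],0]]'
```

```text
time_s: 12.52
eef_pos: [0.5102, 0.0492, 0.2783]
eef_rot: [[-0.174, 0.985, -0.001], [0.985, 0.174, 0.0], [0.0, -0.001, -1.0]]
ft_force: [-5.3, 2.2, 3.6]
grip_width: 0.162
time_s: 12.9
eef_pos: [0.5103, 0.0492, 0.2763]
eef_rot: [[-0.174, 0.985, -0.001], [0.985, 0.174, 0.0], [0.0, -0.001, -1.0]]
ft_force: [-6.0, 2.6, 2.5]
grip_width: 0.159
```

```bash
python3 -m inch '[[1,[0,0,0.002],0],[1,[0,0,0.001],0],[1,[0,0,0],0]]';python3 -m inch '[[1,[0,0,0.002],0],[1,[0,0,0.001],0],[1,[0,0,0],0]]'
```

```text
time_s: 13.28
eef_pos: [0.5102, 0.0492, 0.2733]
eef_rot: [[-0.174, 0.985, -0.001], [0.985, 0.174, 0.0], [0.0, -0.001, -1.0]]
ft_force: [-7.0, 3.1, 1.1]
grip_width: 0.156
time_s: 13.65
eef_pos: [0.5102, 0.0492, 0.2703]
eef_rot: [[-0.174, 0.985, -0.001], [0.985, 0.174, 0.0], [0.0, -0.001, -1.0]]
ft_force: [-4.8, 2.6, 1.7]
grip_width: 0.161
```

```bash
python3 -m inch '[[1,[0,0,0.002],0],[1,[0,0,0.001],0],[1,[0,0,0],0]]';python3 -m inch '[[1,[0,0,0.002],0],[1,[0,0,0.001],0],[1,[0,0,0],0]]';python3 -m inch '[[1,[0,0,0.002],0],[1,[0,0,0.001],0],[1,[0,0,0],0]]'
```

```text
time_s: 14.02
eef_pos: [0.5102, 0.0492, 0.2673]
eef_rot: [[-0.174, 0.985, -0.001], [0.985, 0.174, 0.0], [0.0, -0.001, -1.0]]
ft_force: [-5.7, 2.1, 2.8]
grip_width: 0.16
time_s: 14.4
eef_pos: [0.5103, 0.0491, 0.2643]
eef_rot: [[-0.174, 0.985, -0.001], [0.985, 0.174, 0.0], [0.0, -0.001, -1.0]]
ft_force: [-5.1, 1.9, 3.1]
grip_width: 0.161
time_s: 14.78
eef_pos: [0.5103, 0.0491, 0.2614]
eef_rot: [[-0.174, 0.985, -0.001], [0.985, 0.174, 0.0], [0.0, -0.001, -1.0]]
ft_force: [-5.6, 1.3, 2.8]
grip_width: 0.163
```

```bash
python3 -m inch '[[1,[0,0,0.0015],0],[1,[0,0,0.0015],0],[1,[0,0,0],0]]';python3 -m inch '[[1,[0,0,0.0015],0],[1,[0,0,0.0015],0],[1,[0,0,0],0]]';python3 -m inch '[[1,[0,0,0.0015],0],[1,[0,0,0.0015],0],[1,[0,0,0],0]]'
```

```text
time_s: 15.15
eef_pos: [0.5104, 0.049, 0.2584]
eef_rot: [[-0.174, 0.985, -0.0], [0.985, 0.174, 0.0], [0.0, -0.0, -1.0]]
ft_force: [-5.1, 1.6, 4.1]
grip_width: 0.157
time_s: 15.52
eef_pos: [0.5104, 0.0489, 0.2554]
eef_rot: [[-0.174, 0.985, -0.0], [0.985, 0.174, 0.0], [0.0, -0.0, -1.0]]
ft_force: [-5.1, 0.4, 4.2]
grip_width: 0.161
time_s: 15.9
eef_pos: [0.5104, 0.0489, 0.2525]
eef_rot: [[-0.174, 0.985, -0.0], [0.985, 0.174, 0.0], [0.0, -0.0, -1.0]]
ft_force: [-5.2, -0.6, 4.2]
grip_width: 0.155
```

Expected seat is at TCP z of about 0.248. I'll take smaller steps.

```bash
python3 -m inch '[[1,[0,0,0.0015],0],[1,[0,0,0.0015],0],[1,[0,0,0],0]]';python3 -m inch '[[1,[0,0,0.0005],0],[1,[0,0,0.0005],0],[1,[0,0,0],0]]';python3 -m inch '[[1,[0,0,0.0005],0],[1,[0,0,0],0]]'
```

```text
time_s: 16.27
eef_pos: [0.5104, 0.0489, 0.2494]
eef_rot: [[-0.174, 0.985, -0.0], [0.985, 0.174, -0.0], [0.0, -0.0, -1.0]]
ft_force: [-5.8, -1.0, 4.9]
grip_width: 0.162
time_s: 16.65
eef_pos: [0.5104, 0.0489, 0.2486]
eef_rot: [[-0.174, 0.985, -0.0], [0.985, 0.174, 0.0], [0.0, -0.0, -1.0]]
ft_force: [-6.2, -0.4, 7.5]
grip_width: 0.16
time_s: 16.9
eef_pos: [0.5104, 0.0489, 0.2481]
eef_rot: [[-0.174, 0.985, -0.0], [0.985, 0.174, 0.0], [0.0, -0.0, -1.0]]
ft_force: [-6.5, -0.4, 7.5]
grip_width: 0.158
```

```bash
python3 -m inch '[[1,[0,0,0.0005],0],[1,[0,0,0],0]]';python3 -m inch '[[1,[0,0,0.0005],0],[1,[0,0,0],0]]'
```

```text
time_s: 17.15
eef_pos: [0.5105, 0.0487, 0.2478]
eef_rot: [[-0.173, 0.985, -0.0], [0.985, 0.173, 0.0], [0.0, -0.0, -1.0]]
ft_force: [-7.8, -1.0, 13.2]
grip_width: 0.16
time_s: 17.4
eef_pos: [0.5106, 0.0487, 0.2477]
eef_rot: [[-0.173, 0.985, 0.0], [0.985, 0.173, 0.0], [0.0, 0.0, -1.0]]
ft_force: [-9.9, -1.2, 21.8]
grip_width: 0.163
```

```bash
python3 -m inch '[[1,[0,0,0.0005],0],[1,[0,0,0],0]]'; python3 -m inch '[[0.4,[0,0,0],0],[0.0,[0,0,0],0],[0,[0,0,0],0],[0,[0,0,-0.02],0],[0,[0,0,-0.04],0],[0,[0,0,-0.05],0],[0,[0,0,0],0],[0,[0,0,0],0]]'
python3 -c "
from h import *
snap('wrist','w_set.png');snap('side','s_set.png')
go(.5,.05,.3,10)
im=cv2.imread('pics/w_set.png');sd=cv2.imread('pics/s_set.png')[140:250,180:300]
a=cv2.resize(im,(480,360));b=cv2.resize(sd,(320,293),interpolation=cv2.INTER_CUBIC)
o=np.zeros((360,800,3),np.uint8);o[:,:480]=a;o[:293,480:]=b
cv2.imwrite('pics/set.png',o)"
```

```text
time_s: 17.65
eef_pos: [0.5107, 0.0486, 0.2476]
eef_rot: [[-0.173, 0.985, 0.001], [0.985, 0.173, 0.001], [0.001, 0.001, -1.0]]
ft_force: [-12.2, -2.2, 29.7]
grip_width: 0.155
time_s: 18.65
eef_pos: [0.5102, 0.0491, 0.3562]
eef_rot: [[-0.174, 0.985, 0.0], [0.985, 0.174, 0.0], [0.0, 0.0, -1.0]]
ft_force: [0.7, 1.1, -0.1]
grip_width: 0.501
t 18.75 pos [0.5101 0.049  0.3555] yaw 10.0 F [-0.47 -0.23 -0.03] T [-0.    0.02  0.  ] w 0.504
turn 0.0001 shift [ 0.0027 -0.0098  0.0555] n 1 per [ 0.0027 -0.0098  0.0555]
```

View pics/set.png

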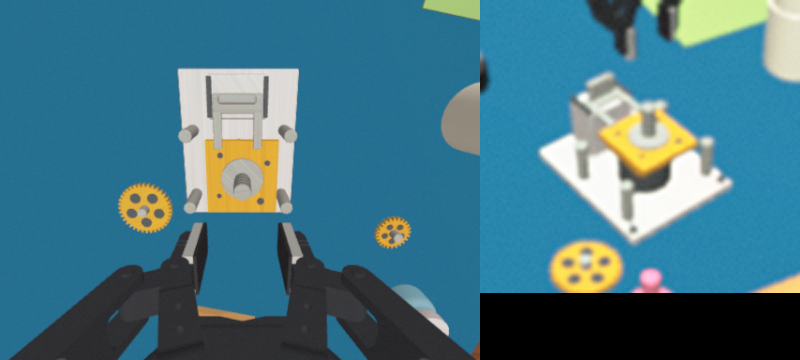

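The pin is upright with its collar flat on the upper plate, and the keeper is still withdrawn. Now I'll shut the fingers and go behind the tab.

```bash
python3 -c "
from h import *
go(.4866,.1554,.256,10)"
```

```text
t 18.75 pos [0.5101 0.049  0.3555] yaw 10.0 F [-0.47 -0.23 -0.03] T [-0.    0.02  0.  ] w 0.504
turn 0.0001 shift [ 0.1088 -0.0047  0.0995] n 2 per [ 0.0544 -0.0023  0.0498]
```

```bash
python3 -m inch '[[1,[0.036,-0.0016,0],0],[1,[0.036,-0.0016,0],0],[1,[0.036,-0.0016,0],0],[1,[0,0,0],0],[1,[0,0,0.035],0],[1,[0,0,0.035],0],[1,[0,0,0.0295],0],[1,[0,0,0],0],[1,[0,0,0],0]]' 40
python3 -m inch '[[1,[-0.004,0,0],0],[1,[-0.004,0,0],0],[1,[-0.003,0,0],0],[1,[0,0,0],0]]'
python3 -m inch '[[1,[-0.003,0,0],0],[1,[-0.003,0,0],0],[1,[-0.003,0,0],0],[1,[0,0,0],0]]'
```

```text
time_s: 19.88
eef_pos: [0.4873, 0.154, 0.2576]
eef_rot: [[-0.173, 0.985, 0.0], [0.985, 0.173, -0.0], [-0.0, 0.0, -1.0]]
ft_force: [0.5, 0.7, 0.9]
grip_width: -0.0
time_s: 20.38
eef_pos: [0.4889, 0.1434, 0.2571]
eef_rot: [[-0.173, 0.985, 0.0], [0.985, 0.173, -0.0], [-0.0, 0.0, -1.0]]
ft_force: [-0.6, 0.7, 0.5]
grip_width: -0.003
time_s: 20.88
eef_pos: [0.4904, 0.1345, 0.2569]
eef_rot: [[-0.173, 0.985, 0.0], [0.985, 0.173, -0.0], [-0.0, 0.0, -1.0]]
ft_force: [-0.7, 0.5, 1.1]
grip_width: -0.005
```

```bash
python3 -m inch '[[1,[-0.003,0,0],0],[1,[-0.003,0,0],0],[1,[-0.003,0,0],0],[1,[0,0,0],0]]'
python3 -c "
from h import *
go(.4866,.1554,.256,10)
snap('wrist','w_k.png');snap('side','s_k.png')
im=cv2.imread('pics/w_k.png');sd=cv2.imread('pics/s_k.png')[140:250,180:300]
a=cv2.resize(im,(480,360));b=cv2.resize(sd,(320,293),interpolation=cv2.INTER_CUBIC)
o=np.zeros((360,800,3),np.uint8);o[:,:480]=a;o[:293,480:]=b
cv2.imwrite('pics/k.png',o)"
```

```text
time_s: 21.38
eef_pos: [0.492, 0.1255, 0.2569]
eef_rot: [[-0.173, 0.985, 0.0], [0.985, 0.173, -0.0], [-0.0, 0.0, -1.0]]
ft_force: [-0.1, -1.0, -0.1]
grip_width: -0.001
t 21.38 pos [0.492  0.1255 0.2569] yaw 9.97 F [-0.13 -1.01 -0.13] T [ 0.02  0.01 -0.04] w -0.001
turn -0.0006 shift [ 0.0303 -0.0001  0.0009] n 1 per [ 0.0303 -0.0001  0.0009]
```

View pics/k.png

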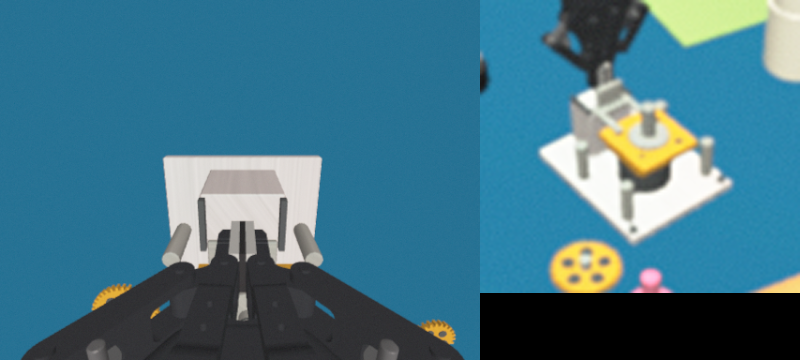

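```bash
python3 -m inch '[[1,[-0.004,0,0],0],[1,[-0.004,0,0],0],[1,[-0.004,0,0],0],[1,[0,0,0],0]]'
python3 -c "
from h import *
snap('side','s_k2.png')
o=[cv2.resize(cv2.imread('pics/'+n+'.png')[150:215,200:280],(400,325),interpolation=cv2.INTER_CUBIC) for n in('s_set','s_k2')]
cv2.imwrite('pics/k2.png',np.hstack(o))"
```

```text
time_s: 21.98
eef_pos: [0.4941, 0.1136, 0.2569]
eef_rot: [[-0.173, 0.985, 0.0], [0.985, 0.173, -0.0], [-0.0, 0.0, -1.0]]
ft_force: [-0.5, -1.1, -0.3]
grip_width: -0.004
```

View pics/k2.png

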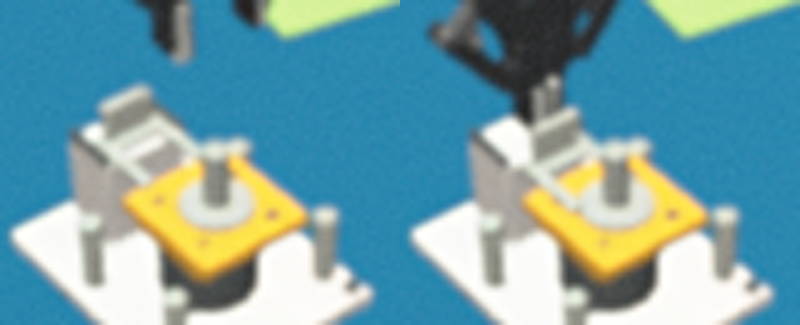

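Right panel: the fingers are behind the tab and the fork has moved well toward the pin. I've now viewed all 12 pictures, so I'll continue by feel.

```bash
python3 -m inch '[[1,[-0.004,0,0],0],[1,[-0.004,0,0],0],[1,[-0.003,0,0],0],[1,[0,0,0],0]]'
python3 -m inch '[[1,[-0.001,0,0],0],[1,[-0.001,0,0],0],[1,[0,0,0],0]]'
python3 -m inch '[[1,[-0.001,0,0],0],[1,[-0.001,0,0],0],[1,[0,0,0],0]]'
```

```text
time_s: 22.52
eef_pos: [0.496, 0.1029, 0.2569]
eef_rot: [[-0.173, 0.985, 0.0], [0.985, 0.173, -0.0], [-0.0, -0.0, -1.0]]
ft_force: [-0.1, -0.3, 0.7]
grip_width: -0.001
time_s: 22.9
eef_pos: [0.4963, 0.1013, 0.2569]
eef_rot: [[-0.174, 0.985, 0.0], [0.985, 0.174, -0.0], [-0.0, 0.0, -1.0]]
ft_force: [-0.6, 0.5, 0.2]
grip_width: 0.004
time_s: 23.28
eef_pos: [0.4966, 0.0992, 0.2569]
eef_rot: [[-0.173, 0.985, 0.0], [0.985, 0.173, -0.0], [-0.0, 0.0, -1.0]]
ft_force: [-1.1, 1.1, 0.3]
grip_width: 0.001
```

```bash
python3 -m inch '[[1,[-0.001,0,0],0],[1,[0,0,0],0]]'
python3 -m inch '[[1,[-0.001,0,0],0],[1,[0,0,0],0]]'
python3 -m inch '[[1,[-0.001,0,0],0],[1,[0,0,0],0]]'
```

```text
time_s: 23.52
eef_pos: [0.4968, 0.0983, 0.2569]
eef_rot: [[-0.173, 0.985, -0.0], [0.985, 0.173, -0.0], [-0.0, -0.0, -1.0]]
ft_force: [-0.7, 1.1, 0.2]
grip_width: 0.002
time_s: 23.78
eef_pos: [0.497, 0.0973, 0.2569]
eef_rot: [[-0.174, 0.985, -0.0], [0.985, 0.174, -0.0], [-0.0, -0.0, -1.0]]
ft_force: [-0.7, 0.6, 0.5]
grip_width: 0.002
time_s: 24.02
eef_pos: [0.4972, 0.0963, 0.2569]
eef_rot: [[-0.173, 0.985, 0.0], [0.985, 0.173, -0.0], [-0.0, -0.0, -1.0]]
ft_force: [-0.2, 1.5, 0.8]
grip_width: -0.004
```

```bash
python3 -m inch '[[1,[-0.001,0,0],0],[1,[0,0,0],0]]'
python3 -m inch '[[1,[-0.001,0,0],0],[1,[0,0,0],0]]'
python3 -m inch '[[1,[-0.001,0,0],0],[1,[0,0,0],0]]'
```

```text
time_s: 24.28
eef_pos: [0.4972, 0.096, 0.2569]
eef_rot: [[-0.174, 0.985, -0.0], [0.985, 0.174, 0.001], [0.001, -0.0, -1.0]]
ft_force: [-1.6, 6.0, 0.9]
grip_width: -0.002
time_s: 24.52
eef_pos: [0.4973, 0.0958, 0.2569]
eef_rot: [[-0.175, 0.985, -0.001], [0.985, 0.175, 0.002], [0.002, -0.0, -1.0]]
ft_force: [-3.4, 12.6, 1.8]
grip_width: 0.002
time_s: 24.78
eef_pos: [0.4973, 0.0956, 0.257]
eef_rot: [[-0.176, 0.984, -0.001], [0.984, 0.176, 0.003], [0.003, -0.0, -1.0]]
ft_force: [-4.4, 17.4, 3.4]
grip_width: 0.001
```

The end stop is felt: force rose to 17 N over about 2 mm commanded, while the tool moved only 0.7 mm. I'll back off, rise, and check the prong tips by colour along their line (expected at jig y = -15 mm).

```bash
python3 -m inch '[[1,[0.005,0,0],0],[1,[0.015,0,0],0],[1,[0.01,0,0],0],[1,[0,0,-0.04],0],[1,[0,0,-0.05],0],[1,[-0.04,0,-0.02],0],[1,[-0.04,0,0],0],[1,[-0.04,0,0],0],[1,[0,0,0],0],[1,[0,0,0],0]]'
python3 - <<'E'
from h import *
snap('wrist','w_f.png');snap('side','s_f.png');go(.5,.05,.36,10)
im=np.load('pics/w_f.npz')['im']
a=np.radians(10);X=np.array([np.cos(a),np.sin(a)]);Y=np.array([-np.sin(a),np.cos(a)]);O=np.array([.506,.0525])
for x in(-.018,.018):
    print(x,[(int(y*1000),tuple(int(c) for c in im[int(round(v)),int(round(u))])) for y in np.arange(-.03,.014,.004) for u,v in [proj('w_f',[*(O+x*X+y*Y),.076])]])
print('tab',[(int(y*1000),tuple(int(c) for c in im[int(round(v)),int(round(u))])) for y in np.arange(.02,.09,.006) for u,v in [proj('w_f',[*(O+y*Y),.099])]])
p=proj('w_f',[.510+.000,.0485,.108]);print('pin top px',p,im[int(p[1]),int(p[0])])
E
```

```text
time_s: 26.02
eef_pos: [0.5132, 0.0056, 0.3668]
eef_rot: [[-0.174, 0.985, -0.0], [0.985, 0.174, -0.0], [0.0, -0.0, -1.0]]
ft_force: [0.3, 1.1, 0.5]
grip_width: 0.002
t 26.12 pos [0.5132 0.006  0.3668] yaw 10.09 F [-0.48  1.42  0.48] T [-0.02 -0.03  0.02] w -0.004
turn 0.0015 shift [ 0.0456 -0.0054  0.0068] n 1 per [ 0.0456 -0.0054  0.0068]
-0.018 [(-30, (229, 177, 58)), (-26, (228, 176, 58)), (-22, (180, 143, 82)), (-18, (203, 155, 69)), (-13, (179, 177, 168)), (-9, (182, 181, 172)), (-5, (184, 182, 173)), (-1, (186, 183, 175)), (2, (183, 183, 172)), (6, (187, 187, 177)), (10, (186, 185, 176))]
0.018 [(-30, (231, 180, 54)), (-26, (231, 178, 57)), (-22, (231, 176, 55)), (-18, (196, 178, 149)), (-13, (182, 178, 168)), (-9, (183, 180, 172)), (-5, (184, 182, 173)), (-1, (185, 184, 173)), (2, (187, 185, 175)), (6, (185, 184, 175)), (10, (190, 188, 178))]
tab [(20, (154, 152, 146)), (26, (185, 184, 173)), (32, (184, 185, 180)), (38, (224, 220, 217)), (44, (224, 221, 218)), (50, (223, 220, 217)), (56, (171, 162, 159)), (62, (222, 220, 216)), (68, (223, 221, 218)), (74, (221, 221, 217)), (80, (221, 220, 218)), (86, (220, 219, 217))]
pin top px (np.float64(262.42024609863074), np.float64(152.98080237091847)) [184 181 171]
```

The prong tips read at about y = -16 mm and the tab's far edge at about 36 mm, so the keeper is home. The pin is in place and the robot is clear.

```bash
python3 -c "
from rig import r
print(r.sign_off())"
```

```text
the job is handed in; nothing more can be done
None
```

The pin is fully down in the jig with the keeper home over its collar, and I handed the job in at about 26 s. No verdict was reported.

- **Pin:** I worked it by feel through the upper plate, the lower plate and the off-centre bore. The bore lies roughly toward the jig's +x and -y. It seated at the expected height, and the highest wrist force I read was about 32 N, against the 60 N limit. A picture after release shows it upright with its collar flat on the upper plate.
- **Keeper:** I pushed it to its end stop. At the stop the force rose to about 18 N and the tool nearly stopped moving. In the last wrist picture the prong tips measure about y = -16 mm (expected -15) and the tab face about 36 mm (expected 36).
- **Left unproven:** The fingers stopped about 3 mm beyond where I expected the end stop, which I put down to calibration error. The 2 N of sliding friction was lost in the sensor noise, so the side picture confirmed the early keeper travel instead. The final checks were by pixel colours only, because I had used all 12 picture views. I did not check the other bench items again at the end.

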